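# Shut off and bleed the valve test rig

## Robot

A 6-joint arm with a two-finger parallel gripper is mounted at the origin on the work surface; the furniture and walls round the work are solid. World frame = base frame: x ahead of the robot, y to its left, z up, the work surface at z = 0. Lengths are in m, angles in rad, forces in N, time in s.
With the tool pointing down it reaches from about 0.3 to 0.75 m from the base axis. Payload 8.5 kg.
Tool frame: the origin (TCP) lies on the centre line of the jaws, within the pads' length; the fingertips stand 17 mm ahead of it and the grasp point (between the pads) lies 2 mm behind it; z points along the fingers, y is the line along which they close (so a half turn about z gives the same grasp; the last joint's range is limited). The gripper opens to 88 mm and grips with 3 to 60 N. Pads are 18 mm wide; open, the fingers measure 123 mm over their backs; the gripper's body (75 mm by 187 mm) begins 45 mm behind the grasp point.
Start: joints at [0.938, 0.381, 1.297, -0, 1.464, -0.215], TCP at [0.223, 0.503, 0.221] pointing down, gripper open.
Joint ranges: [-3.11, 3.11], [-0.89, 2.33], [0.22, 2.48], [-1.42, 4.56], [0.17, 2.85], [-2.88, 2.88]. Speed limits (rad/s): [2.39, 2.39, 3.14, 3.14, 3.14, 3.14].

## Interface

Orientations are given as a rotation vector (axis times angle).
In Python, from plant import env gives the robot as it stands. The module is installed in compiled form; this text tells all that it offers. Calls block until the motion is done:
- env.move_pose(position, orientation): joint-space move of the TCP to a pose.
- env.move_linear(position, orientation=None, v=0.15, force_limit=None): straight line of the TCP; orientation=None keeps the orientation; v is the mean speed in m/s. With force_limit (N) it stops when the force on the tool has changed by that much, and returns True; else False.
- env.move_joints(angles): joint-space move.
- env.grip(opening, grasp_force=None): finger opening in m; grasp_force is the grip in N (None keeps the last); returns when the fingers have stopped.
- env.sleep(seconds).
- env.ik(position, orientation): joint angles nearest the present ones, or None.
- env.read_state(): the state.
- env.grab_frame(name): name is "scene" or "top" or "wrist"; returns a dict with "image" (384x512x3 uint8, red, green, blue), "z_map" (384x512 float32, m along the optical axis (not along the pixel's ray), 0 where there is no reading), "fx", "fy", "cx", "cy" (pixels), "k1" (the pictures are not rectified: a ray, as slopes to the right and down, at radius r is drawn at 1 + k1 r^2 times it, then the intrinsics apply), "R" (3x3) and "t" (3): a world point X has camera coordinates R X + t. Camera axes: x right, y down, z forward; pixel columns grow to the right and rows downward; lengths in m; the calibration is good to about 2 mm. A picture is of the moment at which its call begins.
A pose or a line that the arm cannot do raises env.Unreachable and nothing moves.
- env.finish_job(): hands the job in; it is judged then, once.
Trained networks look in the newest picture that a camera, given by its name, has taken for a name from the list of things; names that differ only in an ending like _2 or _b are one class to them, and where a whole thing is asked for, a point or a joint stands for the part that bears it (a point fixed in the world has none). Each returns a list of dicts, best first, with "conf" (0 to 1); they miss things now and then, are a little off and sometimes report something else, mostly with a low value. They report only what shows in the picture. A call takes as long as a camera call.
- env.look_for(camera, target): "rect" ([left, top, width, height] in pixels, round what is visible of it).
- env.trace(camera, target): "mask" (384x512 bool, what is visible of it) and "rect" ([left, top, width, height] in pixels, round what is visible of it).
The state is a dict: "time": time; "q": joint angles; "joint_vel": joint speeds; "joint_efforts": joint torques, N m; "ee_pos": TCP position; "ee_rot": TCP orientation; "contact_force": force on the tool from outside, world axes, zero at the start; "ft_torque": the same for the moment, N m; "width": finger opening in m; "grip_force": force on a finger pad.
Only numpy, scipy, OpenCV 4.12 (cv2) and the standard library are available. Lean on these libraries where they do the work, as an engineer would, in place of code of your own. Each camera call takes 0.05 s, during which the arm holds its last target. There are 200 camera calls.

## Task

Make the valve test rig safe: first push the red supply lever round with a fingertip until it is fully shut, square across its pipe, and only then push the blue vent lever round until it is fully open, in line with its pipe. The levers only sit on their stems, so do not lift them or force them hard against their stops, and leave the other things on the bench and rig where they are.

Things in the scene. Friction and masses are not known exactly. Their poses are not given: they have to be found in the camera images.
- red_handle (a joint): angle of the red lever of the supply valve (steel plug-in coupling at its end): 0 = in line with its pipe, pointing away from the header = fully open, at a stop; 1.571 = square across the pipe = fully shut, at a stop. Grows clockwise seen from above. Stiff (0.2 N m, some 3 N at the sleeve), stays where it is left. The lever sits loosely on its upright stem and would come off upwards.
- red_pivot (a point): point on the vertical turning axis of the red lever, at the height of its sleeve's middle (120 mm above the bench); fixed to the valve. Its x axis is where the lever points at joint value 0, z is up; at 1.571 the lever points along its -y axis. The valves are 220 mm apart; either colour may be on the left.
- red_sleeve (a point): centre of the red plastic sleeve on the lever, 72.5 mm from the turning axis. The sleeve is 65 mm long (40 to 105 mm from the axis), 18 mm wide and 20 mm high (110 to 130 mm above the bench), its x axis along the lever away from the axis.
- blue_handle (a joint): angle of the blue lever of the vent valve (copper-coloured silencer cone at its end): 0 = in line with its pipe, pointing away from the header = fully open, at a stop; 1.571 = square across the pipe = fully shut, at a stop. Grows clockwise seen from above. Stiff (0.2 N m, some 3 N at the sleeve), stays where it is left. The lever sits loosely on its upright stem and would come off upwards.
- blue_pivot (a point): point on the vertical turning axis of the blue lever, at the height of its sleeve's middle (120 mm above the bench); fixed to the valve. Its x axis is where the lever points at joint value 0, z is up; at 1.571 the lever points along its -y axis. The valves are 220 mm apart; either colour may be on the left.
- blue_sleeve (a point): centre of the blue plastic sleeve on the lever, 72.5 mm from the turning axis. The sleeve is 65 mm long (40 to 105 mm from the axis), 18 mm wide and 20 mm high (110 to 130 mm above the bench), its x axis along the lever away from the axis.
- rig: the fixed test rig: grey plate 200x300x8 mm, header pipe on the side nearest the robot (70 mm from the valve axes), gauge, two valves pointing away. All but stems (to 108 mm) and levers stays below 92 mm. Origin at the underside midway between the valve axes, x along the valve pipes. Behind the bench, from 0.62 m ahead of the robot's base, is a solid wall.
- loose_nut: bright M24 nut, 36x41x19 mm, loose on the rig's plate; origin at the centre of its underside
- loose_bolt: bright M16 bolt, 27x71x24 mm, lying loose on the rig's plate; origin at its underside
- duct_tape: roll of grey duct tape, 99 mm across, 48 mm high, on the bench at the far right; origin at the centre of its underside
- paint_tin: small paint tin, red and white, 78 mm across, 77 mm high, to the left; origin at the centre of its underside

How it is judged:
By the outcome, as a careful person would: the job done as asked, in the order asked, and still so for the second after the job is handed in, with the robot touching nothing.
It also fails if it takes over 59 s, if anything falls off the work surface, if the arm or the gripper's body presses on something with over 40 N, if the wrist force passes 120 N, or if a joint passes its speed limit or range.

## Working session

There is one attempt and no reset: what is moved stays moved. The work goes in short steps, each a Python script; the robot and the scene stay as the last script left them, time stands still between calls to the robot, and variables do not carry over. Pictures are saved under pics/ and viewed, at most 10 in all, crops included, and the job is handed in when it is done.

```bash
mkdir -p pics
cat > h.py <<'E'
import numpy as np, cv2
from plant import env
def cloud(f):
    z=f["z_map"]; v,u=np.mgrid[:z.shape[0],:z.shape[1]]
    K=np.array([[f["fx"],0,f["cx"]],[0,f["fy"],f["cy"]],[0,0,1.]])
    p=cv2.undistortPoints(np.stack([u,v],-1).reshape(-1,1,2).astype(np.float64),K,np.array([f["k1"],0,0,0.])).reshape(z.shape+(2,))
    P=np.dstack([p*z[...,None],z])
    return (P-f["t"])@f["R"]
def sleeve(cam,name):
    f=env.grab_frame(cam); W=cloud(f); out=None
    for d in env.trace(cam,name)[:2]:
        m=d["mask"]&(f["z_map"]>0); P=W[m]
        if len(P)<5: continue
        print(cam,name,round(d["conf"],2),d["rect"],m.sum(),"med",np.median(P,0).round(3),"lo",np.percentile(P,5,0).round(3),"hi",np.percentile(P,95,0).round(3))
    return f,W
def save(f,n): cv2.imwrite("pics/"+n,cv2.cvtColor(f["image"],cv2.COLOR_RGB2BGR))
E
python3 - <<'E'
from h import *
for c in ("top","scene"):
    f=None
    for n in ("red_sleeve","blue_sleeve","red_handle","blue_handle","rig","loose_nut","loose_bolt"):
        f,W=sleeve(c,n)
    save(f,c+"0.png")
a=[cv2.imread("pics/%s0.png"%c) for c in("top","scene")]
s=env.read_state(); print(s["time"],s["ee_rot"],s["contact_force"])
E
```

```text
top red_sleeve 0.6 [209.8, 173.0, 23.9, 44.8] 330 med [0.484 0.247 0.125] lo [0.43  0.225 0.102] hi [0.527 0.271 0.131]
top blue_sleeve 0.57 [297.6, 203.6, 49.7, 18.6] 381 med [ 0.441 -0.004  0.122] lo [ 0.424 -0.056  0.01 ] hi [0.457 0.052 0.131]
top blue_sleeve 0.18 [210.0, 170.3, 26.6, 50.1] 393 med [0.484 0.247 0.119] lo [0.43  0.225 0.005] hi [0.535 0.273 0.131]
top red_handle 0.76 [211.4, 171.5, 20.0, 47.6] 315 med [0.482 0.247 0.127] lo [0.43  0.227 0.102] hi [0.525 0.269 0.131]
top blue_handle 0.92 [300.4, 203.9, 43.7, 21.5] 357 med [0.441 0.001 0.125] lo [ 0.424 -0.049  0.102] hi [0.455 0.052 0.131]
top rig 0.63 [204.7, 184.0, 110.2, 76.8] 6084 med [0.411 0.155 0.008] lo [0.335 0.021 0.005] hi [0.517 0.29  0.087]
top loose_nut 0.54 [204.6, 171.9, 29.2, 65.1] 883 med [0.457 0.256 0.069] lo [0.397 0.23  0.01 ] hi [0.526 0.281 0.13 ]
top loose_nut 0.53 [241.2, 190.1, 12.3, 12.2] 98 med [0.494 0.196 0.026] lo [0.482 0.177 0.009] hi [0.512 0.208 0.029]
top loose_bolt 0.54 [262.3, 197.8, 24.7, 14.8] 193 med [0.466 0.113 0.023] lo [0.454 0.083 0.005] hi [0.482 0.143 0.031]
scene red_sleeve 0.62 [227.1, 166.7, 27.1, 5.6] 125 med [0.497 0.23  0.119] lo [0.467 0.217 0.111] hi [0.525 0.247 0.128]
scene blue_sleeve 0.75 [246.8, 199.8, 40.0, 11.1] 226 med [ 0.441 -0.024  0.119] lo [ 0.423 -0.061  0.069] hi [0.477 0.041 0.128]
scene red_handle 0.65 [217.3, 160.7, 37.2, 15.5] 164 med [0.496 0.232 0.117] lo [0.437 0.217 0.015] hi [0.648 0.457 0.128]
scene blue_handle 0.47 [250.1, 199.8, 32.1, 13.0] 229 med [ 0.442 -0.024  0.119] lo [ 0.426 -0.06  -0.003] hi [0.572 0.173 0.128]
scene rig 0.73 [190.4, 184.6, 96.5, 57.8] 2596 med [0.365 0.127 0.007] lo [0.333 0.006 0.003] hi [0.506 0.275 0.081]
scene loose_nut 0.45 [242.5, 198.0, 10.9, 5.7] 59 med [0.488 0.188 0.02 ] lo [0.48  0.173 0.008] hi [0.509 0.202 0.026]
1.4 [-6.51564163e-01 -3.07326098e+00 -4.69523988e-05] [-0.33675467 -0.06144272  0.38024169]
```

View pics/top0.png

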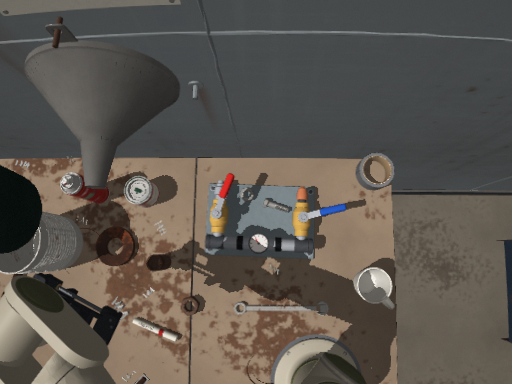

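View pics/scene0.png

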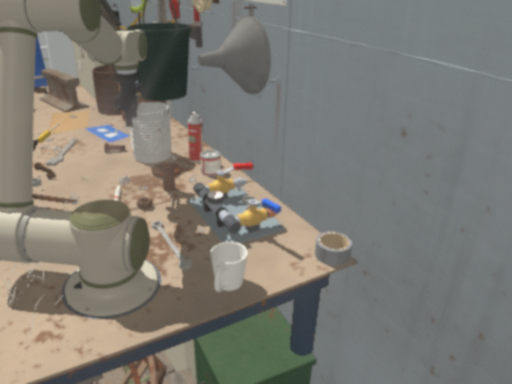

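The picture shows the red lever at the left valve (pivot about px 219,215), pointing ahead and slightly right. The blue lever is at the right valve (pivot about 303,217), pointing right. The networks agree with the picture. Next I fit the axes and lever directions.

```bash
cat >> h.py <<'E'
def fit(cam,box=((.36,.6),(-.08,.32))):
    f=env.grab_frame(cam); W=cloud(f); I=f["image"].astype(int)
    R,G,B=I[...,0],I[...,1],I[...,2]
    b=(W[...,0]>box[0][0])&(W[...,0]<box[0][1])&(W[...,1]>box[1][0])&(W[...,1]<box[1][1])
    res={}
    for n,m in (("red",(R>110)&(G<60)&(B<70)),("blue",(B>100)&(R<70)&(B>G+50))):
        m=m&b&(W[...,2]>.12)&(W[...,2]<.14)
        P=W[m]
        if len(P)<20: print(n,"few",len(P)); continue
        c,(w),a=cv2.minAreaRect(P[:,:2].astype(np.float32)*1000)
        vx,vy,_,_=cv2.fitLine(P[:,:2].astype(np.float32),cv2.DIST_L2,0,.01,.01).ravel()
        # world dir; lever points +x or -y
        if vx-vy<0: vx,vy=-vx,-vy
        c=np.array(c)/1000; d=np.array([vx,vy])
        res[n]=(c,d,c-.0725*d)
        print(cam,n,len(P),"c",c.round(4),"size",np.round(w,1),"z",P[:,2].mean().round(4),"dir deg",np.degrees(np.arctan2(vy,vx)).round(1),"pivot",res[n][2].round(4))
    return f,W,res
E
python3 - <<'E'
from h import *
f,W,r=fit("top")
p=r["red"][2]-r["blue"][2]; print("dist",np.linalg.norm(p),"rig yaw",np.degrees(np.arctan2(-p[0],p[1])))
hi=W[(W[...,2]>.15)&(f["z_map"]>0)&(W[...,0]>.15)&(W[...,0]<.6)&(W[...,1]<.65)&(W[...,1]>-.2)]
H,_,_=np.histogram2d(hi[:,0],hi[:,1],bins=[9,17],range=[[.15,.6],[-.2,.65]]); print(H.astype(int))
E
```

```text
top red 156 c [0.5053 0.2374] size [17.3 63.2] z 0.129 dir deg -20.7 pivot [0.4375 0.263 ]
top blue 174 c [ 0.4466 -0.0255] size [16.6 64.3] z 0.1289 dir deg -76.6 pivot [0.4297 0.045 ]
dist 0.21817555739869243 rig yaw -2.030981191683899
[[   0    0    0    0    0    0    0    0    0    0  122 1253  771 1268
    91    0    0]
 [   0    0    0    0    0    0    0    0    0    0    0  902 1904 1605
    61    0    0]
 [   0    0    0    0    0    0    0    0    0    0    0    0  457 1429
   342  167    0]
 [   0    0    0    0    0    0    0    0    0    0    0    0    0    0
     0    0    9]
 [   0    0    0    0    0    0    0    0    0    0    0    0    0    0
     0    0  865]
 [   0    0    0    0    0    0    0    0    0    0    0    0  144    0
     0    0 1037]
 [   0    0    0    0    0    0    0    0    0    0    0  106  772    0
     0   42  706]
 [   0    0    0    0    0    0    0    0    0    0    0  872 1008  108
     0   34  161]
 [   0    0    0    0    0    0    0    0    0    0 1000 1858 1305  733
    51    0    0]]
```

Run:
```python
from h import *
f=env.grab_frame("top"); W=cloud(f)
hi=W[(W[...,2]>.15)&(f["z_map"]>0)&(W[...,0]>.38)&(W[...,0]<.66)&(W[...,1]<.56)&(W[...,1]>.2)]
for x in np.arange(.4,.65,.05):
    s=hi[abs(hi[:,0]-x)<.025]
    print(x.round(2),len(s), s[:,1:].min(0).round(3) if len(s) else "", s[:,1:].max(0).round(3) if len(s) else "")
s=env.read_state(); print(s["ee_pos"])
def rv(yaw):  # tool down, tool y axis at yaw+90deg
    from scipy.spatial.transform import Rotation as R
    return (R.from_euler("z",yaw)*R.from_euler("x",np.pi)).as_rotvec()
for yaw in (0,np.pi/2,-np.pi/2,np.pi):
    for p in ([.30,.20,.36],[.51,.265,.13],[.46,.18,.13],[.41,-.03,.13],[.5,0,.13]):
        q=env.ik(p,rv(yaw)); print(yaw,p,None if q is None else np.round(q,2))
from scipy.spatial.transform import Rotation as R
print(np.round(R.from_rotvec(s["ee_rot"]).as_matrix(),2))
g=env.grab_frame("wrist"); c=-g["R"].T@g["t"]; print("cam",c, g["R"][2])
```

```text
0.4 0  
0.45 533 [0.399 0.423] [0.437 0.458]
0.5 1150 [0.384 0.42 ] [0.455 0.473]
0.55 3384 [0.338 0.39 ] [0.494 0.52 ]
0.6 6839 [0.266 0.339] [0.549 0.597]
[0.22315315 0.5026786  0.22064311]
0 [0.3, 0.2, 0.36] [ 0.26 -0.04  1.43 -0.    1.75  1.83]
0 [0.51, 0.265, 0.13] [ 0.27  0.5   1.37 -0.    1.27  1.84]
0 [0.46, 0.18, 0.13] [ 0.13  0.38  1.6  -0.    1.17  1.7 ]
0 [0.41, -0.03, 0.13] [-0.36  0.24  1.81 -0.    1.09  1.21]
0 [0.5, 0, 0.13] [-0.24  0.38  1.58 -0.    1.18  1.33]
1.5707963267948966 [0.3, 0.2, 0.36] [ 0.26 -0.04  1.43 -0.    1.75  0.26]
1.5707963267948966 [0.51, 0.265, 0.13] [ 0.27  0.5   1.37 -0.    1.27  0.27]
1.5707963267948966 [0.46, 0.18, 0.13] [ 0.13  0.38  1.6  -0.    1.17  0.13]
1.5707963267948966 [0.41, -0.03, 0.13] [-0.36  0.24  1.81  0.    1.09 -0.36]
1.5707963267948966 [0.5, 0, 0.13] [-0.24  0.38  1.58 -0.    1.18 -0.24]
-1.5707963267948966 [0.3, 0.2, 0.36] None
-1.5707963267948966 [0.51, 0.265, 0.13] [ 0.27  0.5   1.37  0.    1.27 -2.87]
-1.5707963267948966 [0.46, 0.18, 0.13] None
-1.5707963267948966 [0.41, -0.03, 0.13] [-0.36  0.24  1.81 -0.    1.09  2.78]
-1.5707963267948966 [0.5, 0, 0.13] None
3.141592653589793 [0.3, 0.2, 0.36] [ 0.26 -0.04  1.43  0.    1.75 -1.31]
3.141592653589793 [0.51, 0.265, 0.13] [ 0.27  0.5   1.37  0.    1.27 -1.3 ]
3.141592653589793 [0.46, 0.18, 0.13] [ 0.13  0.38  1.6   0.    1.17 -1.44]
3.141592653589793 [0.41, -0.03, 0.13] [-0.36  0.24  1.81  0.    1.09 -1.93]
3.141592653589793 [0.5, 0, 0.13] [-0.24  0.38  1.58  0.    1.18 -1.81]
[[-0.91  0.41 -0.  ]
 [ 0.41  0.91  0.  ]
 [ 0.   -0.   -1.  ]]
cam [0.15150366 0.53393116 0.38491874] [ 0.28024406 -0.12408336 -0.9518753 ]
```

```bash
cat >> h.py <<'E'
from scipy.spatial.transform import Rotation as Ro
def rv(phi): # tool down, tool y tangential for lever direction phi, camera toward the pivot side
    return (Ro.from_euler("z",phi+np.pi)*Ro.from_euler("x",np.pi)).as_rotvec()
E
python3 - <<'E'
from h import *
env.grip(0.0)
env.move_pose([.26,.28,.30],rv(0))
env.move_pose([.40,.155,.33],rv(0))
f,W,r=fit("wrist"); save(f,"w1.png")
p=r["red"][2]-r["blue"][2]; print("dist",np.linalg.norm(p),"rig yaw",np.degrees(np.arctan2(-p[0],p[1])))
s=env.read_state(); print(s["time"],s["ee_pos"],s["contact_force"],s["width"])
E
```

```text
wrist red 394 c [0.5037 0.233 ] size [14.8 63.8] z 0.1284 dir deg -20.3 pivot [0.4357 0.2582]
wrist blue 493 c [ 0.4455 -0.0262] size [14.9 60.2] z 0.1293 dir deg -76.3 pivot [0.4284 0.0442]
dist 0.21408076365517467 rig yaw -1.9512708361303674
4.6333 [0.39920405 0.15620076 0.32970219] [ 0.78807331 -0.28244476 -0.04445881] 0.00046060754282501034
```

View pics/w1.png

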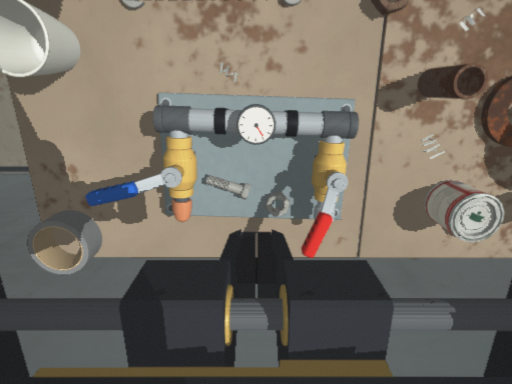

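The wrist view confirms it: red pivot about px (338,182), blue pivot about (171,177), and the nut and bolt lie low between them. Both fits agree to a few mm, so I push red now.

```bash
cat >> h.py <<'E'
Z=.1285; RAD=.063
def pose(piv,phi,t,z=Z):
    e=np.array([np.cos(phi),np.sin(phi)]); n=np.array([-e[1],e[0]])
    return np.r_[piv+RAD*e+t*n,z],rv(phi)
def ft(phi,f0):
    d=env.read_state()["contact_force"]-f0
    return d@np.array([-np.sin(phi),np.cos(phi),0]),d
def push(piv,phi0,phi1,side,over=np.radians(5)):
    """side=+1: finger on ccw side of the lever, pushing cw; -1 the reverse."""
    env.move_pose(*pose(piv,phi0,side*.05,.22))
    env.move_linear(*pose(piv,phi0,side*.05),v=.1)
    env.sleep(.3); f0=env.read_state()["contact_force"]
    hit=False; t=.036
    env.move_linear(*pose(piv,phi0,side*t),v=.06,force_limit=8)
    while t>.018:
        t-=.0015
        env.move_linear(*pose(piv,phi0,side*t),v=.03,force_limit=8)
        if abs(ft(phi0,f0)[0])>1.2: hit=True; break
    print("contact t",t,hit,ft(phi0,f0))
    if not hit: return None
    phi=phi0; s=-side
    while s*(phi1-phi)>-over:
        near=s*(phi1-phi)<np.radians(7)
        phi+=s*np.radians(1 if near else 5)
        st=env.move_linear(*pose(piv,phi,side*t),v=.03 if near else .06,force_limit=12)
        F,d=ft(phi,f0)
        print(np.degrees(phi).round(1),st,F.round(2),d.round(1))
        if st or abs(F)>(6 if near else 14): break
    print("time",env.read_state()["time"])
    return phi,t
def leave(piv,phi,side,t):
    env.move_linear(*pose(piv,phi,side*(t+.02)),v=.08)
    p=pose(piv,phi,side*(t+.02),.25); env.move_linear(*p,v=.2)
E
python3 - <<'E'
from h import *
piv=np.array([.437,.262])
r=push(piv,np.radians(-20.5),np.radians(-92),1)
print(r)
E
```

```text
contact t 0.032999999999999995 True (np.float64(-1.208204038338437), array([ 0.25942612, -1.3868854 ,  1.48159619]))
-25.5 False 0.82 [ 0.1  0.9 -0.3]
-30.5 False -0.47 [-0.1 -0.5 -0.3]
-35.5 False 0.14 [ 0.8 -0.4 -0.5]
-40.5 False -0.85 [-0.  -1.1 -0.3]
-45.5 False 0.01 [-0.2  0.2 -1. ]
-50.5 False 0.62 [ 1.  -0.3 -0.2]
-55.5 False 0.09 [ 0.2 -0.1 -0.1]
-60.5 False 0.09 [0.1 0.1 0.5]
-65.5 False 0.59 [0.4 0.6 0.1]
-70.5 False 0.54 [ 1.  -1.2 -0.3]
-75.5 False 0.72 [ 1.  -0.8 -0.2]
-80.5 False 0.53 [0.5 0.1 0.4]
-85.5 False 0.81 [ 0.9 -1.5  0.1]
-86.5 False 0.85 [0.8 0.5 0.7]
-87.5 False -0.45 [-0.4 -0.9 -0.1]
-88.5 False -0.18 [-0.2 -0.2 -0.4]
-89.5 False 0.57 [ 0.6 -1.6  0.5]
-90.5 False 0.43 [ 0.4 -1.9 -0.5]
-91.5 False -0.03 [-0.1 -0.7 -0.1]
-92.5 False 0.91 [ 0.9 -0.2 -0.5]
-93.5 False 0.78 [ 0.7 -1.3 -0.3]
-94.5 False 0.33 [ 0.3 -0.2  1.7]
-95.5 False 1.47 [ 1.4 -0.5 -0.2]
-96.5 False 0.22 [ 0.1 -0.9  0.3]
-97.5 False 0.59 [ 0.4 -1.6 -0.5]
time 13.9667
(np.float64(-1.7016960206944711), 0.032999999999999995)
```

Run:
```python
from h import *
f,W,r=fit("top"); g=env.grab_frame("wrist"); save(g,"w2.png")
P=W[(W[...,2]>.1)&(W[...,2]<.135)&(W[...,0]>.4)&(W[...,0]<.56)&(W[...,1]>.12)&(W[...,1]<.3)]
print(len(P),env.read_state()["ee_pos"])
```

```text
red few 0
blue few 0
70 [0.46152088 0.19525266 0.12850737]
```

View pics/w2.png

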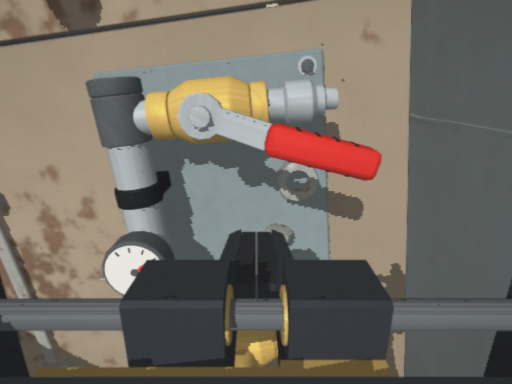

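The picture shows the red lever still about 18° off its pipe (pivot px 200,115, tip 375,162), with the closed finger at (257,235) beyond it. I'll check the geometry of the fingertip and lever from the depth.

Run:
```python
from h import *
f,W,r=fit("wrist")
s=env.read_state(); print(s["ee_pos"],Ro.from_rotvec(s["ee_rot"]).as_matrix().round(2).tolist(),s["q"],s["width"])
for n,p in (("tip",s["ee_pos"]-[0,0,.017]),("piv",[.437,.262,.12]),("nut",[.494,.196,.03])):
    c=f["R"]@p+f["t"]; print(n,(c[:2]/c[2]*f["fx"]+[f["cx"],f["cy"]]).round(0), c[2].round(3))
for uv in ((245,240),(257,240),(270,240),(257,250),(200,115),(245,130),(300,145),(360,162)): print(uv,W[uv[1],uv[0]].round(4))
I=f["image"].astype(int); m=(I[...,0]>110)&(I[...,1]<60)&(I[...,2]<60); P=W[m]; print(m.sum(),np.median(P,0),np.percentile(P,[3,97],axis=0).round(3))
```

```text
wrist red 2519 c [0.5044 0.2359] size [18.  62.6] z 0.129 dir deg -20.0 pivot [0.4363 0.2607]
blue few 0
[0.46152954 0.19521381 0.12850993] [[0.13, 0.99, 0.0], [0.99, -0.13, -0.0], [0.0, 0.0, -1.0]] [ 1.63479507e-01  3.88313647e-01  1.57913436e+00 -1.61027668e-05
  1.17408987e+00  2.94248599e-01] 0.0004606504279527138
tip [254. 219.] 0.197
piv [194. 119.] 0.169
nut [291. 177.] 0.273
(245, 240) [0.4586 0.2041 0.1565]
(257, 240) [0.4644 0.203  0.1559]
(270, 240) [0.4707 0.2022 0.156 ]
(257, 250) [0.4643 0.2031 0.1661]
(200, 115) [0.4388 0.2633 0.1084]
(245, 130) [0.4638 0.2518 0.1127]
(300, 145) [0.4925 0.2423 0.1304]
(360, 162) [0.5239 0.2288 0.1298]
2567 [0.50836271 0.23415788 0.12946999] [[0.476 0.221 0.124]
 [0.532 0.252 0.131]]
```

Run:
```python
from h import *
f=env.grab_frame("wrist");W=cloud(f)
for v in range(214,244,3): print(v,W[v,250].round(4),W[v,262].round(4),f["image"][v,250])
for n in ("red_sleeve","red_handle"): sleeve("scene",n)
im=cv2.cvtColor(f["image"],cv2.COLOR_RGB2BGR)
g=env.grab_frame("scene"); cv2.imwrite("pics/s3.png",cv2.resize(cv2.cvtColor(g["image"],cv2.COLOR_RGB2BGR)[110:250,170:330],None,fx=4,fy=4))
```

```text
214 [0.4518 0.157  0.0091] [0.4636 0.1553 0.0086] [136 151 153]
217 [0.4512 0.1531 0.0074] [0.4632 0.1519 0.0082] [136 150 152]
220 [0.4507 0.1498 0.0071] [0.4628 0.1489 0.0087] [135 149 150]
223 [0.4504 0.1469 0.0081] [0.4623 0.1453 0.0079] [135 149 150]
226 [0.45   0.1442 0.0093] [0.4619 0.1417 0.0073] [134 147 148]
229 [0.4495 0.1406 0.0086] [0.4615 0.139  0.0085] [135 148 151]
232 [0.4609 0.2039 0.1479] [0.467  0.2025 0.1467] [57 59 61]
235 [0.4609 0.2036 0.1508] [0.4669 0.2028 0.1506] [40 42 45]
238 [0.4609 0.2035 0.154 ] [0.4668 0.2027 0.1539] [42 42 44]
241 [0.461  0.2036 0.1574] [0.4668 0.2029 0.1574] [43 43 45]
scene red_sleeve 0.57 [218.5, 161.9, 38.6, 13.4] 135 med [0.496 0.237 0.113] lo [ 0.431  0.218 -0.001] hi [0.554 0.441 0.126]
scene red_handle 0.51 [222.7, 162.5, 29.6, 14.2] 111 med [0.505 0.227 0.116] lo [0.45  0.216 0.102] hi [0.528 0.252 0.129]
```

View pics/s3.png

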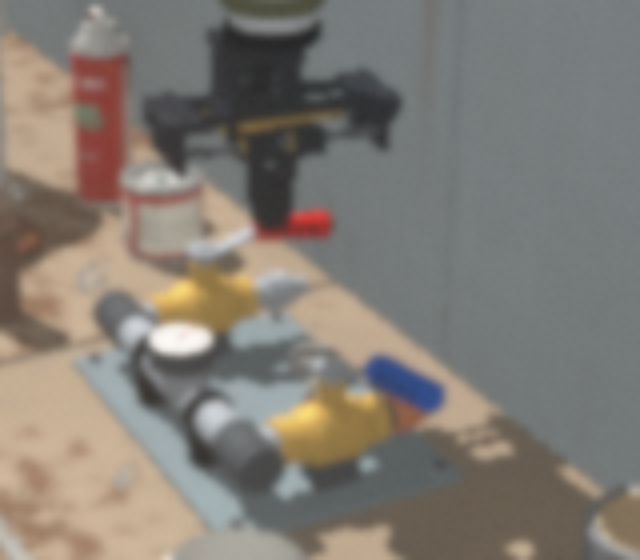

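The fingertips actually show at z≈0.147 (px 257,232) with the TCP at 0.1285. Closed, they stand about 18 mm behind the TCP, so they passed over the lever. I'll check how the tip height depends on the opening.

Run:
```python
from h import *
p=env.read_state()["ee_pos"]; env.move_linear(p+[-.02,-.0,.08],v=.2)
T=env.read_state()["ee_pos"]
for w in (0,.02,.05,.088):
    env.grip(w); f=env.grab_frame("wrist"); W=cloud(f)
    m=(W[...,2]>T[2]-.04)&(W[...,2]<T[2]+.06)&(abs(W[...,0]-T[0])<.08)&(abs(W[...,1]-T[1])<.03)&(f["z_map"]>0)
    v,u=np.nonzero(m); P=W[m]
    k=v<np.percentile(v,2)+2
    print(w,env.read_state()["width"],"rows",v.min(),"tip rel z",np.percentile(P[:,2],1)-T[2],P[k].mean(0)-T,"x span",(np.percentile(P[:,0],[1,99])-T[0]).round(3))
print(env.read_state()["time"])
env.grip(0);
```

```text
0 0.00038623833821501617 rows 229 tip rel z 0.018425721071964857 [0.00245431 0.0086107  0.0198635 ] x span [-0.012  0.017]
0.02 0.019729671757873976 rows 229 tip rel z 0.020086930421818194 [0.00269355 0.00881884 0.02126869] x span [-0.022  0.027]
0.05 0.04985381126704398 rows 229 tip rel z 0.019780913168048697 [0.00248106 0.00872799 0.02166349] x span [-0.037  0.043]
0.088 0.08800218497903546 rows 229 tip rel z 0.019427206536759334 [0.00268231 0.00869315 0.02155222] x span [-0.056  0.061]
17.1833
```

The depth agrees with the missed push: the real tips stand about 19 mm short of the TCP at every opening. I'll push again 31 mm lower, with a guarded descent and averaged forces.

```bash
cat > e.py <<'E'
s=open("h.py").read()
s=s.replace("Z=.1285","Z=.097")
s=s.replace('''    d=env.read_state()["contact_force"]-f0
''','''    d=mean()-f0
''').replace("def ft(",'''def mean(n=5):
    a=[]
    for _ in range(n): a.append(env.read_state()["contact_force"]); env.sleep(.015)
    return np.mean(a,0)
def ft(''')
s=s.replace('''    env.move_linear(*pose(piv,phi0,side*.05),v=.1)
    env.sleep(.3); f0=env.read_state()["contact_force"]''','''    if env.move_linear(*pose(piv,phi0,side*.05),v=.1,force_limit=8): print("blocked",env.read_state()["ee_pos"]); return None
    env.sleep(.2); f0=mean(10)''')
s=s.replace(">1.2",">1.8").replace("t-=.0015","t-=.002").replace("t=.036","t=.032").replace("t>.018","t>.014")
open("h.py","w").write(s)
E
python3 e.py
python3 - <<'E'
from h import *
p=env.read_state()["ee_pos"]; env.move_linear([.40,.24,.22],rv(np.radians(-60)),v=.25)
piv=np.array([.437,.262])
r=push(piv,np.radians(-20.5),np.radians(-92),1)
print(r)
f=env.grab_frame("wrist"); save(f,"w4.png")
E
```

```text
contact t 0.021999999999999992 True (np.float64(2.866818290657114), array([ 2.1849823 ,  2.24371064, -0.82014051]))
-25.5 False 1.15 [ 1.3  0.7 -0.5]
-30.5 False 1.14 [ 0.9  0.8 -0.3]
-35.5 False 1.19 [ 0.6  1.  -0.1]
-40.5 False 1.1 [ 0.2  1.3 -0. ]
-45.5 False 1.07 [ 0.5  1.1 -0.2]
-50.5 False 0.98 [0.5 0.9 0.1]
-55.5 False 1.2 [ 0.8  1.  -0. ]
-60.5 False 0.95 [0.4 1.3 0.1]
-65.5 False 1.36 [1.  1.1 0.3]
-70.5 False 1.02 [0.9 0.6 0.2]
-75.5 False 0.69 [0.5 0.7 0.4]
-80.5 False 1.18 [1.  1.  0.4]
-85.5 False 1.32 [1.3 0.1 0.2]
-86.5 False 3.48 [ 3.4  1.4 -0.3]
-87.5 False 3.52 [ 3.5  1.3 -0. ]
-88.5 False 3.57 [3.5 1.1 0.4]
-89.5 False 2.48 [2.5 0.5 0.5]
-90.5 False 3.37 [ 3.4  1.  -0.1]
-91.5 False 7.64 [ 7.7  1.8 -2.5]
time 30.2583
(np.float64(-1.5969762655748112), 0.021999999999999992)
```

View pics/w4.png

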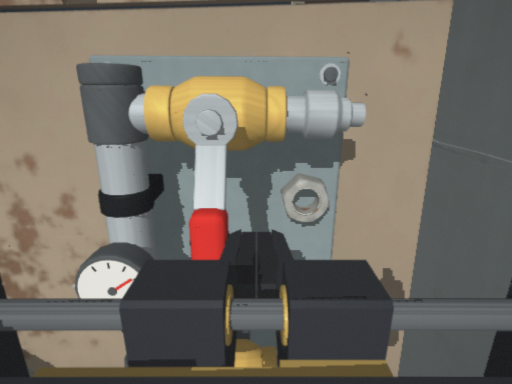

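The red lever is square across the pipe (px 210,120 to 210,260), and the force rose from 3.4 to 7.6 N at the stop. Now blue.

```bash
sed -i 's/1 if near else 5/1 if near else 6/' h.py
python3 - <<'E'
from h import *
leave(np.array([.437,.262]),np.radians(-91.5),1,.022)
piv=np.array([.429,.0425])
r=push(piv,np.radians(-76.5),np.radians(-2),-1)
print(r)
f=env.grab_frame("wrist"); save(f,"w5.png")
E
```

```text
contact t 0.01999999999999999 True (np.float64(-2.741468132760733), array([-2.09891936, -3.00088239, -0.46907487]))
-70.5 False -0.24 [-0.2 -0.3 -0.6]
-64.5 False -0.36 [-0.4  0.1 -0.3]
-58.5 False -0.18 [ 0.  -0.4 -0.3]
-52.5 False -0.42 [-0.1 -0.5 -0.2]
-46.5 False -0.73 [-0.  -1.   0.3]
-40.5 False -0.48 [ 0.2 -0.8  0.2]
-34.5 False -0.75 [ 0.3 -1.1  0.1]
-28.5 False -0.66 [ 0.6 -1.1  0.3]
-22.5 False -0.99 [ 1.1 -1.5  0. ]
-16.5 False -1.02 [ 0.8 -1.3  0.3]
-10.5 False -1.21 [ 1.1 -1.4 -0.2]
-4.5 False -2.03 [ 1.  -2.1 -0.1]
-3.5 False -7.26 [ 0.1 -7.3  0.2]
time 41.4083
(np.float64(-0.06108652381980148), 0.01999999999999999)
```

View pics/w5.png

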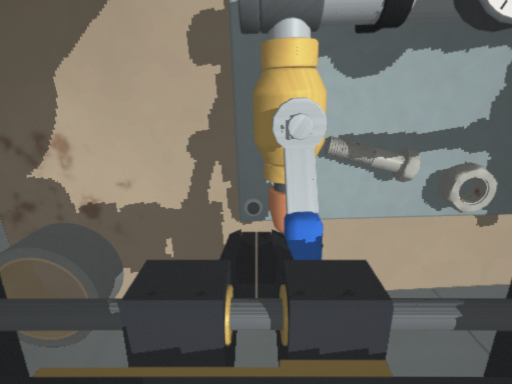

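Blue looks in line (px 300,125 to 305,250), with a sharp force rise to 7.3 N. I'll back off and check both angles.

Run:
```python
from h import *
leave(np.array([.429,.0425]),np.radians(-3.5),-1,.02)
env.move_pose([.38,.09,.33],rv(0))
f,W,r=fit("wrist"); save(f,"w6.png")
if len(r)==2:
    p=r["red"][2]-r["blue"][2]; print("dist",np.linalg.norm(p),"rig yaw",np.degrees(np.arctan2(-p[0],p[1])))
f,W,r=fit("top"); print(env.read_state()["time"],env.read_state()["contact_force"])
```

```text
wrist red 414 c [0.4347 0.1879] size [59.9 17.7] z 0.1279 dir deg -91.8 pivot [0.437  0.2604]
wrist blue 356 c [0.4943 0.041 ] size [15.7 47.2] z 0.1291 dir deg -8.8 pivot [0.4226 0.0521]
dist 0.2087976760218392 rig yaw -3.96031905816597
top red 23 c [0.4351 0.2166] size [14.9  7.7] z 0.1289 dir deg -5.9 pivot [0.3629 0.2241]
top blue 28 c [0.5284 0.0428] size [12.6 11.3] z 0.1291 dir deg -86.7 pivot [0.5243 0.1151]
43.5667 [ 0.26853734  0.3067486  -0.24523336]
```

View pics/w6.png

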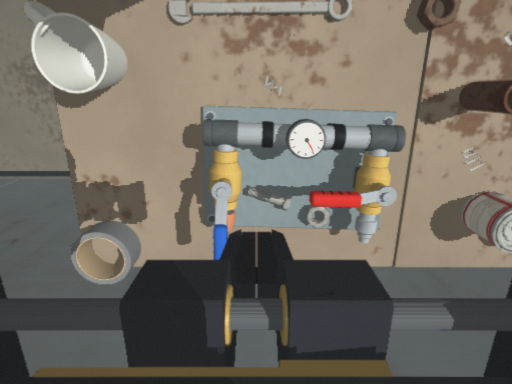

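Red reads −91.8°, so it is shut. Blue was partly hidden by the gripper, so I take one clearer look.

Run:
```python
from h import *
env.move_linear([.45,.08,.33],v=.2)
f,W,r=fit("wrist"); save(f,"w7.png")
p=r["red"][2]-r["blue"][2]; print("dist",np.linalg.norm(p),"rig yaw",np.degrees(np.arctan2(-p[0],p[1])))
print(env.read_state()["time"])
```

```text
wrist red 302 c [0.4353 0.1881] size [60.5 18. ] z 0.1279 dir deg -92.6 pivot [0.4386 0.2605]
wrist blue 609 c [0.5016 0.0406] size [16.  61.7] z 0.1293 dir deg -1.2 pivot [0.4291 0.042 ]
dist 0.21868500928593557 rig yaw -2.486098727325717
44.1167
```

```bash
python3 -c "
from plant import env
print(env.finish_job())"
```

```text
the job is handed in; nothing more can be done
None
```

I pushed the red supply lever to its shut stop first, then the blue vent lever to its open stop, and handed the job in at about 44 s; the final camera fits put both levers within about 1–2° of their stops.

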